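# Third hand at the glue-up jig: press a handle blank and ferrule against the end stop

### The arm

A 6-joint arm with a two-finger parallel gripper is mounted at the origin on a cart in front of the work surface, level with it; the furniture and walls round the work are solid. World frame = base frame: x ahead of the robot, y to its left, z up, the work surface at z = 0. Lengths are in m, angles in rad, forces in N, time in s.
With the tool pointing down it reaches from about 0.3 to 0.875 m from the base axis. Payload 6.4 kg.
Tool frame: the origin (TCP) lies on the centre line of the jaws, within the pads' length; the fingertips stand 25 mm ahead of it and the grasp point (between the pads) lies 6 mm ahead of it; z points along the fingers, y is the line along which they close (so a half turn about z gives the same grasp; the last joint's range is limited). The gripper opens to 85 mm and grips with 20 to 120 N. Pads are 22 mm wide; open, the fingers measure 114 mm over their backs; the gripper's body (76 mm by 85 mm) begins 54 mm behind the grasp point. The pads swing forward as they close: fully open they stand 13 mm farther back than shut.
Start: joints at [-0.206, 0.181, 1.607, -0, 1.354, -0.206], TCP at [0.575, 0, 0.256] pointing down, gripper open.
Joint ranges: [-2.99, 2.99], [-0.89, 2.07], [0.3, 2.58], [-1.14, 4.28], [0, 2.63], [-3.12, 3.12]. Speed limits (rad/s): [2.57, 2.57, 3.01, 3.14, 3.14, 3.14].

### API

Orientations are given as a unit quaternion [w, x, y, z].
In Python, from bench import get_obs, camera, hand_in, spot_in gives the robot as it stands.
- The arm moves only by the shell command python3 -m jog 'ROWS'. ROWS is JSON, one flat list of numbers, 7 for each row, row after row: the shift along the tool's x, y, z in m, then the turn, a rotation vector about the tool's x, y, z in rad, then the closure, from 0 (fully open) to 1 (shut). A call has 1 to 20 rows; each row is the pose to reach, as a shift and turn from the pose commanded when the call began, along the tool's axes at that moment; what a row does not reach only later rows make up. A row lasts 1/8 s, in which the tool goes at most 62.5 mm and 10.7 degrees, less where a joint would pass 70% of its speed; a pose out of reach is approached as far as the arm can. A call with a gripper value outside its range is refused whole. The fingers move at their own pace and stop on an object; the grip force is fixed at half the most. Time passes only in rows, so rows that repeat a pose let the fingers close. It gives the time, the measured TCP pose, the force, the opening and the grip force at its end, in the units of the state.
- get_obs(): the state, without advancing time (a new reading comes with each control period).
- camera(name): name is "scene" or "side" or "wrist"; returns a dict with "frame" (384x512x3 uint8, red, green, blue), "mtx" (3x3 intrinsics, pixels), "extrinsics" (4x4, takes a point from camera to world coordinates). Camera axes: x right, y up, looking along -z (the intrinsics and any distortion apply to the point x, -y, -z); pixel columns grow to the right and rows downward; lengths in m; the calibration is good to about 2 mm. A picture is of the moment at which its call begins. There is no depth.
- hand_in(): hands the job in; it is judged then, once.
Trained networks look in a picture, given as the dict that the camera call returned (one of the last four; its "shot" number tells which), for a name from the list of things; names that differ only in an ending like _2 or _b are one class to them, and where a whole thing is asked for, a point or a joint stands for the part that bears it (a point fixed in the world has none). Each returns a list of dicts, best first, with "confidence" (0 to 1); they miss things now and then, are a little off and sometimes report something else, mostly with a low value. They report only what shows in the picture. A call takes as long as a camera call.
- spot_in(picture, name): "xyz" ([x, y, z] in m, in world coordinates, good to about 4 mm: the middle of the surface that is visible of it).
The state is a dict: "time_s": time; "q": joint angles; "dq": joint speeds; "joint_efforts": joint torques, N m; "eef_pos": TCP position; "eef_rot": TCP orientation; "wrist_force": force on the tool from outside, world axes, zero at the start; "torque": the same for the moment, N m; "opening": opening from 0.0 (shut) to 1.0 (fully open); "grasp_force": force on a finger pad.
Only numpy, scipy, OpenCV 4.12 (cv2) and the standard library are available. Lean on these libraries where they do the work, as an engineer would, in place of code of your own. Each camera call takes 0.05 s, during which the arm holds its last target. There are 200 camera calls.

### The job

Lay the wooden handle blank in the glue-up jig, between the side cheeks and in line behind the ferrule that already lies there, and let go of it. Then push the jig's sliding shoe along by its wooden grip block until its spring pad has driven blank and ferrule tight against the steel end stop, and keep pressing steadily with about 10 N, which is when the black groove round the pad's shank just reaches the shoe; never squeeze the spring right home. Finish while you are still holding the shoe like that, so that I can tighten its locking knob, and leave the other things on the bench where they are.

Things in the scene. Friction and masses are not known exactly. Their poses are not given: they have to be found in the camera images.
- blank_center (a point): Centre (half-way up) of the loose handle blank: a plain dark-brown octagonal wooden stick 118 mm long, 23 mm wide, 19 mm high, about 50 g, lying flat on the bench to the left of the jig. x is across it, y along its length (the two ends are alike), z up.
- blank: The same handle blank; origin at the middle of its underside, axes as for blank_center. Only its contact forces are judged.
- ferrule: Black tube, 23 mm outside diameter, 22 mm long, about 20 g: the ferrule that lies on its side in the jig, loose, with 3 to 11 mm between it and the end stop. Its own z axis is the tube's axis, along the jig; the origin is at the centre of that end of the tube which faces the shoe, so the tube runs 22 mm from there towards the end stop.
- bed (a point): Point of the glue-up jig on the upper face of its base board (the bed), mid-width of the channel, 18 mm above the bench. x across the jig, y along it from end stop to shoe, z up (the world's axes at zero turn). Blank centre at about y = -5 mm: it lies free between ferrule and pad; all tight against the stop: y = -24 mm. The jig is fixed to the bench; its place and turn (up to 0.25 rad) vary.
- jig: The same jig; origin 18 mm under bed, same axes. Board 92 mm wide, y -141 to +175 mm. Two pairs of side cheeks, 12 mm thick, 14 mm high, stand at y -105 to -42 and +22 to +47 mm; the channel between them is 28 mm wide at the bed and flares to 40 mm at their tops. At y -42 to +22 nothing stands beside the channel: room for fingers.
- stop_face (a point): Point on the front face of the steel plate of the end stop, in the middle, 11.5 mm above the bed and 105 mm from the bed point towards -y; axes as for bed. The face looks towards the shoe (+y).
- end_stop: The fixed end stop at the -y end of the jig: wooden block 74 mm wide, 40 mm high, faced with a steel plate; origin at the foot of its front face, on the bed; axes as for bed.
- shoe (a joint): Slide of the shoe along the jig, in m: grows from 0 (drawn back) as the shoe is pushed towards the end stop (-y of bed), to 0.070 at most; it starts between 0 and 0.012 and stands at 0.055 when all is tight and the pad 10 mm in. Slides with 1.5 N of friction and stays where it is left, unless the spring pad pushes it back: let go while pressing and the pressure is lost.
- pad (a joint): How far the spring pad is pushed into the shoe, in m: 0 free, 0.020 spring fully home. Its push is 4.8 N as it begins to move and grows by 0.6 N per mm: 10.8 N at 0.010, where the black groove round its shank reaches the shoe's front face. Nothing but the spring holds it out.
- shoe_grip (a point): Centre of the pale wooden grip block on top of the shoe, 67.5 mm above the bench; axes as for bed. The block is 38 mm wide (x), 24 mm long (y) and 38 mm high; its top is 86.5 mm above the bench and it stands on the shoe's dark steel body (56 mm wide, 44 mm long, top 49.5 mm above the bench). The locking knob sticks out at the shoe's -x side below that.
- pad_face (a point): Centre of the pad's front face, a 22 mm disc, 13 mm above the bed, which presses on the blank's end; axes as for bed. Free, it stands 36 mm ahead of the shoe's front face and 58 mm ahead of shoe_grip's centre.
- marker: Bystander: felt marker, 124 mm long, at the front edge of the bench.
- file: Bystander: flat file with wooden handle, 225 mm, at the front edge of the bench.
- screwdriver: Bystander: screwdriver, 180 mm, far left at the front edge, before the knife tray.
- awl: Bystander: scratch awl, 150 mm, behind the jig.
- loupe: Bystander: eye loupe, ring 37 mm across and 22 mm high, behind the blank.
- spare_ferrule_a: Bystander: spare ferrule standing on end, 23 mm across and 22 mm high, behind the jig to the left.
- spare_ferrule_b: Bystander: another spare ferrule like it, behind the blank.
- hammer: Bystander: small hammer, 200 mm, at the right behind the vise.

How it is judged:
On the way, in this order (a step that is already met when the one before it is completed fails the run):
1. the blank lies in the channel between the cheeks, let go, behind the ferrule, not yet pressed (x of blank_center in the frame of bed between -0.005 and 0.005 m and z of blank_center in the frame of bed between 0.005 and 0.0135 m and angle between the y axis of blank_center and the y axis of bed, either way round below 0.08 rad and y of blank_center in the frame of bed between -0.03 and 0.03 m and contact force between the fingers and blank below 0.1 N and value of joint pad below 0.003 m), for 0.2 s.
2. the shoe's spring pad presses blank and ferrule against the end stop (x of blank_center in the frame of bed between -0.005 and 0.005 m and z of blank_center in the frame of bed between 0.005 and 0.0135 m and angle between the y axis of blank_center and the y axis of bed, either way round below 0.08 rad and value of joint pad between 0.005 and 0.0155 m and contact force between blank and ferrule between 6 and 16 N and contact force between ferrule and end_stop between 6 and 16 N and y of blank_center in the frame of stop_face below 0.086 m), for 0.5 s.
At the end, for the whole second after the job is handed in: Blank on the bed, within 5 mm of the channel's middle line and 0.08 rad of its direction; 6 to 16 N from blank to ferrule and from ferrule to end stop; spring pad pushed in 5 to 15.5 mm; fingers still pushing (over 4 N), touching neither blank nor ferrule; all through the last second (all of step 2 and contact force between the fingers and anything else above 4 N and contact force between the fingers and blank below 0.1 N and contact force between the arm and ferrule below 0.1 N); the arm keeps its last pose, push and grip.
It fails at once if the spring of the pad is squeezed right home (value of joint pad above 0.019 m).
It fails at once if another thing on the bench is pushed away by more than 30 mm (distance of any of marker, file, screwdriver, awl, loupe, spare_ferrule_a, spare_ferrule_b, hammer from where it was at the start of the episode above 0.03 m).
It also fails if it takes over 48 s, if anything falls off the work surface, if the arm or the gripper's body presses on something with over 40 N, if the wrist force passes 120 N, or if a joint passes its speed limit or range.

## Working session

There is one attempt and no reset: what is moved stays moved. The work goes in short steps, Python scripts to look and compute and a shell command to move; the robot and the scene stay as the last step left them, time stands still between calls to the robot, and variables do not carry over. Pictures are saved under pics/ and viewed, at most 10 in all, crops included, and the job is handed in when it is done.

```bash
mkdir -p pics; python3 - <<'E'
from bench import *
import cv2,numpy as np
o=get_obs();print(o['time_s'],o['eef_pos'],o['eef_rot'],o['opening'])
for c in("scene","side"):
    p=camera(c);cv2.imwrite(f'pics/{c}0.png',p['frame'][:,:,::-1]);
    print(c,np.round(p['mtx'],1).tolist(),np.round(p['extrinsics'],3).tolist(),p.keys())
    for n in("blank","blank_center","ferrule","bed","jig","end_stop","stop_face","shoe_grip","pad_face","shoe"):
        print(n,[(np.round(d['xyz'],4).tolist(),round(d['confidence'],2)) for d in spot_in(p,n)[:3]])
E
ls
```

```text
0.0 [5.74495662e-01 1.34403411e-04 2.55366252e-01] [-7.55421209e-04  7.07118292e-01  7.07094715e-01 -4.63013819e-04] 1.0012890463345647
scene [[402.3, 0.0, 264.8], [0.0, 402.3, 191.1], [0.0, 0.0, 1.0]] [[-0.702, 0.543, -0.46, -0.14], [-0.712, -0.548, 0.44, 0.728], [-0.013, 0.636, 0.771, 1.276], [0.0, 0.0, 0.0, 1.0]] dict_keys(['frame', 'mtx', 'extrinsics', 'shot'])
blank [([0.5099, 0.2656, 0.021], 0.56)]
blank_center [([0.5076, 0.2658, 0.0224], 0.65), ([0.6045, 0.1307, 0.0476], 0.28)]
ferrule [([0.3961, 0.0807, 0.0093], 0.21)]
bed [([0.5909, 0.0403, 0.0226], 0.82), ([0.6097, 0.2346, 0.0106], 0.71)]
jig [([0.5928, 0.0395, 0.0195], 0.59)]
end_stop [([0.5588, -0.113, 0.0524], 0.65), ([0.5945, 0.0378, 0.0153], 0.46)]
stop_face [([0.5958, 0.0397, 0.0193], 0.75), ([0.5583, -0.1153, 0.0553], 0.7)]
shoe_grip [([0.6045, 0.1325, 0.0467], 0.64)]
pad_face []
shoe [([0.6058, 0.1313, 0.0471], 0.63)]
side [[435.1, 0.0, 256.5], [0.0, 435.1, 192.6], [0.0, 0.0, 1.0]] [[-0.91, 0.237, -0.34, 0.112], [-0.414, -0.502, 0.759, 1.061], [0.009, 0.832, 0.555, 0.78], [0.0, 0.0, 0.0, 1.0]] dict_keys(['frame', 'mtx', 'extrinsics', 'shot'])
blank [([0.4897, 0.2587, 0.0165], 0.74)]
blank_center [([0.4929, 0.2564, 0.0208], 0.62)]
ferrule []
bed [([0.5978, 0.0683, 0.0188], 0.75)]
jig [([0.5974, 0.0702, 0.0164], 0.98), ([0.4902, 0.2559, 0.0181], 0.57)]
end_stop [([0.5599, -0.115, 0.0522], 0.83)]
stop_face [([0.5604, -0.1147, 0.0567], 0.7)]
shoe_grip [([0.6107, 0.1286, 0.0486], 0.66), ([0.6062, 0.065, 0.0386], 0.15)]
pad_face [([0.6065, 0.0712, 0.0327], 0.46)]
shoe [([0.6125, 0.1305, 0.048], 0.57), ([0.5598, -0.1106, 0.0494], 0.36)]
pics
```

View pics/scene0.png

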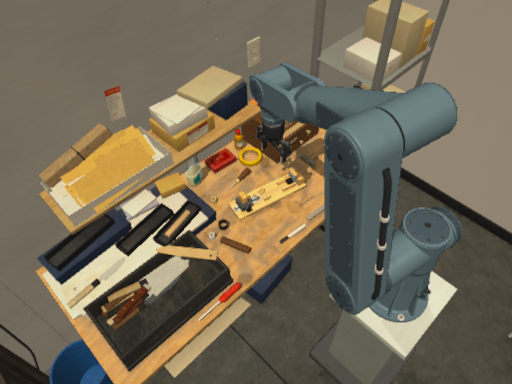

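View pics/side0.png

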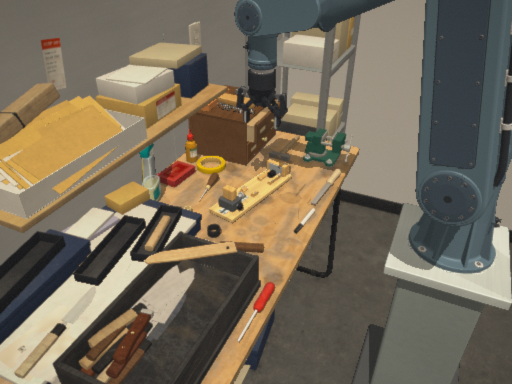

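The scene picture shows the jig at about (268,195) with its shoe at the left end and the dark blank at (236,243). In the side picture the blank is at (250,247). Next I'll look closer with the wrist camera.

```bash
python3 -m jog '[0.05,-0.01,-0.03,0,0,0,0, 0.1,-0.02,-0.06,0,0,0,0, 0.13,-0.03,-0.1,0,0,0,0, 0.13,-0.03,-0.1,0,0,0,0, 0.13,-0.03,-0.1,0,0,0,0]'; cat > h.py <<'E'
from bench import *
import cv2,numpy as np
def shot(c,f):
    p=camera(c);cv2.imwrite(f,p['frame'][:,:,::-1]);return p
def ray(p,uv,z):
    M=p['mtx'];E=p['extrinsics'];d=np.linalg.inv(M)@[uv[0],uv[1],1];d=E[:3,:3]@[d[0],-d[1],-d[2]]
    o=E[:3,3];return o+d*(z-o[2])/d[2]
def proj(p,X):
    E=p['extrinsics'];c=E[:3,:3].T@(np.array(X)-E[:3,3]);v=p['mtx']@[c[0],-c[1],-c[2]];return v[:2]/v[2]
E
python3 - <<'E'
from h import *
o=get_obs();print(o['time_s'],o['eef_pos'])
p=shot('wrist','pics/w1.png');np.savez('w1.npz',**p)
cv2.imwrite('pics/w1b.png',cv2.resize(p['frame'][:,:,::-1],(768,576),interpolation=cv2.INTER_CUBIC))
print(p['mtx'].tolist(),np.round(p['extrinsics'],3).tolist())
for n in("blank_center","ferrule","bed","end_stop","shoe_grip","pad_face","shoe"):
    print(n,[(np.round(d['xyz'],4).tolist(),round(d['confidence'],2),proj(p,d['xyz']).round().tolist()) for d in spot_in(p,n)[:3]])
E
```

```text
time_s: 1.72
eef_pos: [0.5449, 0.1299, 0.3558]
eef_rot: [0.0, 0.707, 0.707, -0.0]
wrist_force: [-0.4, -0.5, -0.3]
opening: 1.002
grasp_force: 0.0
1.725 [0.54486327 0.1298732  0.35580633]
[[337.4567995368467, 0.0, 257.07726356843614], [0.0, 337.4567995368467, 195.9105262788187], [0.0, 0.0, 1.0]] [[1.0, -0.001, -0.0, 0.545], [0.001, 0.956, 0.295, 0.206], [-0.0, -0.295, 0.956, 0.473], [0.0, 0.0, 0.0, 1.0]]
blank_center [([0.602, 0.2968, 0.0196], 0.63, [305.0, 13.0]), ([0.5178, 0.2591, 0.0169], 0.55, [235.0, 47.0])]
ferrule [([0.572, -0.0829, 0.0351], 0.63, [275.0, 294.0])]
bed [([0.6005, 0.0447, 0.0177], 0.63, [296.0, 210.0])]
end_stop [([0.563, -0.1141, 0.0586], 0.95, [269.0, 322.0]), ([0.5746, -0.0861, 0.0364], 0.28, [277.0, 297.0])]
shoe_grip [([0.6146, 0.1226, 0.0493], 0.84, [312.0, 160.0])]
pad_face [([0.6122, 0.0746, 0.0405], 0.81, [307.0, 194.0]), ([0.5175, 0.2646, 0.0169], 0.57, [235.0, 42.0]), ([0.3975, -0.1381, 0.0132], 0.55, [165.0, 316.0])]
shoe [([0.6134, 0.1272, 0.0473], 0.96, [311.0, 156.0]), ([0.6107, 0.0758, 0.0391], 0.37, [306.0, 193.0])]
```

View pics/w1b.png

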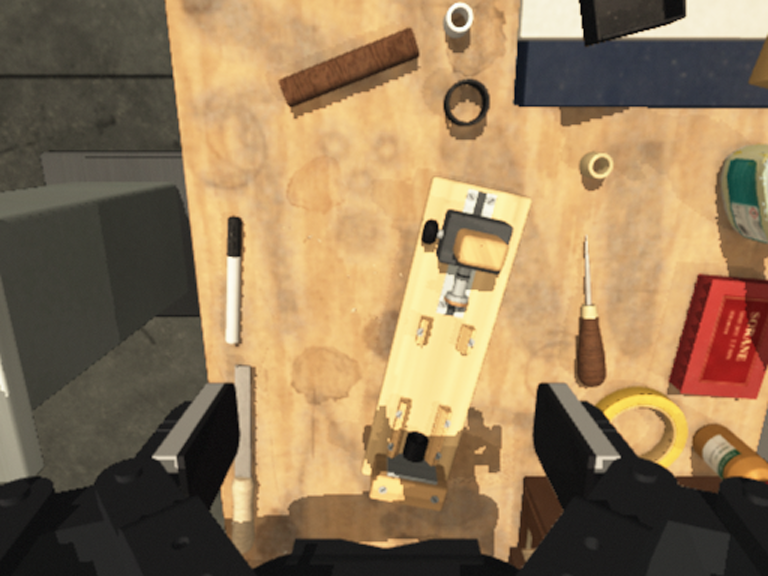

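The wrist picture (1.5x scale) shows the blank from (288,92) to (412,45). The jig's board runs from the far corners (433,177)/(531,198) down to the end stop at about (410,480), with the ferrule at (415,447). I'll compute the poses from this.

```bash
python3 - <<'E'
from h import *
p=dict(np.load('w1.npz'));im=p['frame']
g=im.astype(int)
r=im[10:80,180:285];hsv=cv2.cvtColor(r,cv2.COLOR_RGB2HSV);print(im[45,233],im[35,210],im[80,233])
m=(r.astype(int)[:,:,0]<130).astype(np.uint8)
n,l,s,c=cv2.connectedComponentsWithStats(m);k=1+np.argmax(s[1:,4]);print(s[k],c[k]+[180,10])
pts=np.argwhere(l==k)[:,::-1]+[180,10]
W=np.array([ray(p,u,0.014)[:2] for u in pts]).astype(np.float32)
(cx,cy),(w,h),a=cv2.minAreaRect(W);print('blank',cx,cy,w,h,a)
bx=cv2.boxPoints(((cx,cy),(w,h),a));print(bx)
for u in [(433,177),(531,198)]: print('corner',ray(p,np.array(u)/1.5,0.018))
for u,z in [((425,318),.032),((466,326),.032)]: print(ray(p,np.array(u)/1.5,z))
c=im[110:345,235:365][:,:,::-1];cv2.imwrite('pics/j1.png',cv2.resize(c,None,fx=2.5,fy=2.5,interpolation=cv2.INTER_CUBIC))
E
```

```text
[124  81  51] [194 158 116] [242 204 136]
[   8    9   91   53 1988] [235.361167    46.38380282]
blank 0.5150309205055237 0.2566879987716675 0.11723871529102325 0.032434310764074326 19.939197540283203
[[0.4543951  0.2519425 ]
 [0.46545592 0.22145244]
 [0.5756668  0.2614335 ]
 [0.56460595 0.29192355]]
corner [0.58641348 0.17267188 0.018     ]
corner [0.67404349 0.15450161 0.018     ]
[0.58133991 0.04620054 0.032     ]
[0.6196598  0.03832754 0.032     ]
```

View pics/j1.png

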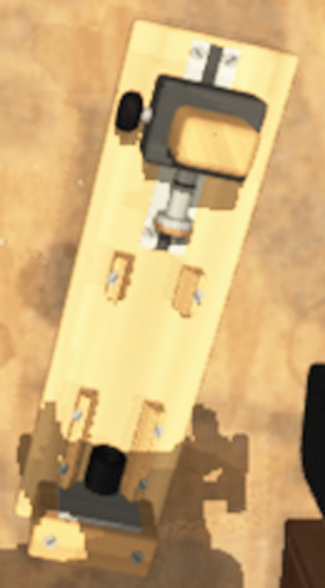

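The crop shows the jig clearly: pad tip at (168,235), near-shoe cheeks at (120,278) and (190,290), ferrule at (105,470), and plate front edge running (62,485)–(143,525). Next I'll fit the jig pose and check how close the tray is to the blank.

```bash
python3 - <<'E'
from h import *
from scipy.optimize import least_squares
p=dict(np.load('w1.npz'))
C=lambda u:np.array(u)/2.5+[235,110]
# model pts jig frame (z above bench), crop px
P=[((-46,175,18),(137,20)),((46,175,18),(297,58)),((-46,-141,18),(17,515))]
L=[((28-8,22),None)]
def T(v,q):
    x,y,t=v;c,s=np.cos(t),np.sin(t);return [x+(c*q[0]-s*q[1])/1e3,y+(s*q[0]+c*q[1])/1e3,q[2]/1e3]
f=lambda v:np.concatenate([proj(p,T(v,q))-C(u) for q,u in P])
r=least_squares(f,[.5946,-.0077,-.2]);print(r.x,np.round(r.fun*2.5,1))
v=r.x
for q in [(-20,22,32),(20,22,32),(-26,47,32),(26,47,32),(-20,-42,32),(20,-42,32),(-37,-105,58),(37,-105,58),(0,-76,29.5+11.5),(0,75,42)]:
    print(q,np.round((proj(p,T(v,q))-[235,110])*2.5))
c=camera('scene')
for u in [(213,237),(230,270)]: print('tray',ray(c,u,0.05)[:2])
print('blank ctr px scene',proj(c,[.5134,.2611,.0095]))
s=camera('side');print('side',proj(s,[.5134,.2611,.0095]),'tray',ray(s,(262,252),.05)[:2])
E
```

```text
[ 0.59447267 -0.00786765 -0.2115192 ] [-3.2 -0.4  4.4 -1.2 -1.4  2.8]
(-20, 22, 32) [116. 302.]
(20, 22, 32) [185. 316.]
(-26, 47, 32) [116. 259.]
(26, 47, 32) [207. 278.]
(-20, -42, 32) [ 91. 401.]
(20, -42, 32) [157. 414.]
(-37, -105, 58) [ 40. 513.]
(37, -105, 58) [164. 536.]
(0, -76, 41.0) [112. 465.]
(0, 75, 42) [177. 228.]
tray [0.5711131  0.31244245]
tray [0.42755687 0.35730263]
blank ctr px scene [235.01481587 244.01849357]
side [241.3336148  245.95566919] tray [0.43523729 0.30192016]
```

```bash
python3 -m jog '[0.03,-0.01,0.03,0,0,0.17,0.35, 0.06,-0.02,0.06,0,0,0.34,0.35, 0.09,-0.03,0.09,0,0,0.52,0.35, 0.12,-0.032,0.12,0,0,0.7,0.35, 0.131,-0.032,0.15,0,0,0.87,0.35, 0.131,-0.032,0.18,0,0,1.05,0.35, 0.131,-0.032,0.2,0,0,1.223,0.35, 0.131,-0.032,0.2,0,0,1.223,0.35]'; python3 - <<'E'
from h import *
o=get_obs();print(o['time_s'],o['eef_pos'],o['eef_rot'],o['opening'])
p=shot('wrist','pics/w2.png');np.savez('w2.npz',**p)
print([(np.round(d['xyz'],4).tolist(),round(d['confidence'],2)) for d in spot_in(p,'blank')[:3]], proj(p,[*o['eef_pos'][:2],.019]))
E
```

```text
time_s: 3.22
eef_pos: [0.5118, 0.2607, 0.1545]
eef_rot: [0.0, 0.985, 0.174, -0.002]
wrist_force: [-0.1, 0.2, 0.5]
opening: 0.647
grasp_force: 0.0
3.225 [0.51175558 0.26069112 0.1544781 ] [ 1.74977980e-04  9.84776042e-01  1.73816847e-01 -1.95447788e-03] 0.647128781982284
[([0.521, 0.2642, 0.0203], 0.84)] [257.70636743 192.12447759]
```

View pics/w2.png

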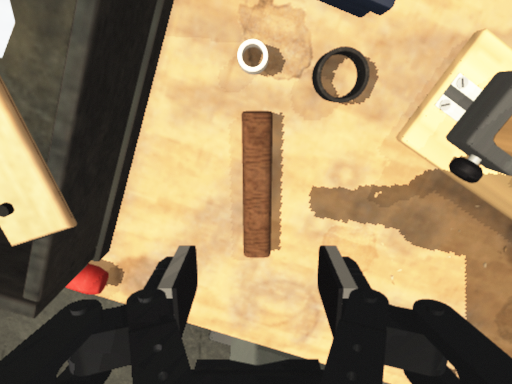

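Blank is at px x 243–272, y 111–257, aligned with the jaws and about 6 px off centre. The fingers are clear of the tray and its neighbours.

```bash
python3 - <<'E'
from h import *
p=dict(np.load('w2.npz'));o=get_obs();t=np.array([.5118,.2607])
a=np.array([np.cos(np.deg2rad(20)),np.sin(np.deg2rad(20))]);n=np.array([-a[1],a[0]])
for u,z in [((257.5,111),.019),((257.5,257),.010),((257.5,257),.019)]:
    w=ray(p,u,z)[:2];print(w,(w-t)@a,(w-t)@n)
E
python3 -m jog '[0.005,0,0.06,0,0,0,0.35, 0.007,0,0.11,0,0,0,0.35, 0.007,0,0.1265,0,0,0,0.35, 0.007,0,0.1265,0,0,0,0.35]'
```

```text
[0.56950092 0.28195136] 0.061489516260059406 0.0002348677914162102
[0.45447865 0.23992739] -0.06096910016129517 8.518800691251942e-05
[0.45888245 0.24155338] -0.05627476237139839 0.00010693022900227714
time_s: 3.82
eef_pos: [0.5198, 0.2634, 0.0302]
eef_rot: [0.0, 0.985, 0.174, -0.0]
wrist_force: [-0.2, 0.3, -0.9]
opening: 0.644
grasp_force: 0.0
```

```bash
python3 -m jog '[-0.006,0,0.001,0,0,0,0.35, -0.006,0,0.001,0,0,0,0.5, -0.006,0,0.001,0,0,0,1, -0.006,0,0.001,0,0,0,1, -0.006,0,0.001,0,0,0,1, -0.006,0,0.001,0,0,0,1]'
```

```text
time_s: 4.58
eef_pos: [0.515, 0.2616, 0.0303]
eef_rot: [-0.0, 0.985, 0.173, 0.001]
wrist_force: [-1.3, -0.8, 7.7]
opening: 0.248
grasp_force: 59.8
```

```bash
python3 -m jog '[0,0,-0.05,0,0,0,1, 0,0.03,-0.1,0,0,0,1, -0.003,0.07,-0.15,0,0,-0.17,1, -0.006,0.11,-0.17,0,0,-0.34,1, -0.01,0.15,-0.17,0,0,-0.51,1, -0.014,0.19,-0.17,0,0,-0.68,1, -0.018,0.23,-0.17,0,0,-0.85,1, -0.022,0.265,-0.17,0,0,-1.01,1, -0.022,0.285,-0.17,0,0,-1.01,1, -0.022,0.285,-0.17,0,0,-1.01,1, -0.022,0.285,-0.17,0,0,-1.01,1]'; python3 - <<'E'
from h import *
p=shot('wrist','pics/w3.png');np.savez('w3.npz',**p)
o=get_obs();print(o['eef_pos'],o['eef_rot'],o['opening'],o['grasp_force'])
cv2.imwrite('pics/w3b.png',cv2.resize(p['frame'][:,:,::-1],(800,600),interpolation=cv2.INTER_CUBIC))
E
```

```text
time_s: 5.95
eef_pos: [0.5901, -0.013, 0.1986]
eef_rot: [-0.0, 0.779, 0.627, -0.0]
wrist_force: [-1.2, -0.5, -1.3]
opening: 0.254
grasp_force: 59.1
[ 0.59006365 -0.01277466  0.19863466] [-3.85211866e-04  7.78312305e-01  6.27877222e-01 -4.65531897e-05] 0.24879828725504288 59.05035138130188
```

View pics/w3b.png

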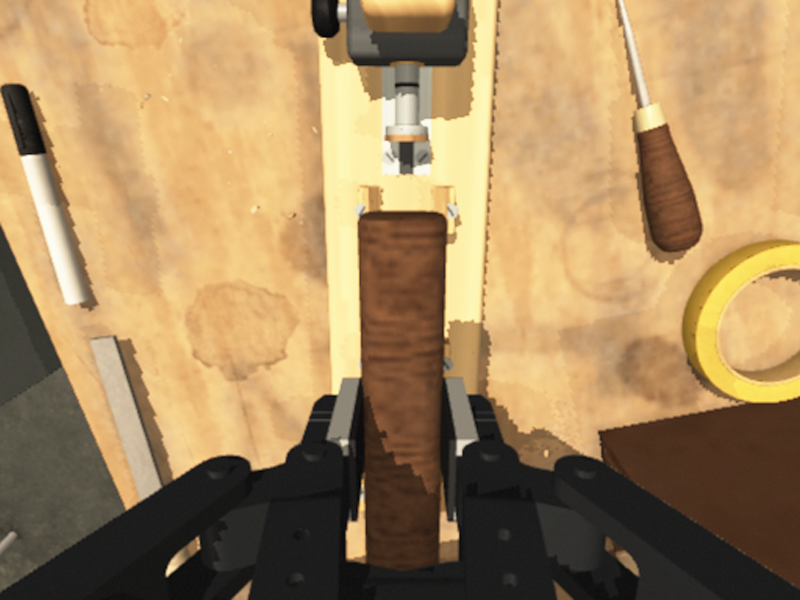

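The picture shows the blank gripped straight. The board edges run (322,60)→(333,390) on the left and (497,60)→(482,390) on the right; the pad face is at (406,138) and the cheek fronts at (370,187) and (444,187).

```bash
python3 - <<'E'
from h import *
p=dict(np.load('w3.npz'));o=get_obs();t=o['eef_pos'];s=512/800
from scipy.spatial.transform import Rotation as R
w,x,y,z=o['eef_rot'];Rm=R.from_quat([x,y,z,w]).as_matrix()
g=p['frame'].astype(int)
# board edges: use blue channel gradient along rows
G=cv2.GaussianBlur(p['frame'],(1,3),0).astype(float)
ms=[]
for r in [75,85,95,105,150,160,170,180,190,200,220]:
    row=G[r].sum(1);d=np.diff(row)
    l=190+np.argmax(d[190:225]);rr=300+np.argmin(d[300:325])
    L=Rm.T@(ray(p,(l+.5,r),.018)-t);Q=Rm.T@(ray(p,(rr+.5,r),.018)-t);ms.append([L[0],L[1],Q[1]]);print(r,l,rr,np.round(L*1e3,1),np.round(Q*1e3,1))
for n,u,z in [('pad',(406,138),.031),('cheekL',(370,187),.032),('cheekR',(445,187),.032),('blank end',(402,212),.155)]:
    print(n,np.round((Rm.T@(ray(p,np.array(u)*s,z)-t))*1e3,1))
E
```

```text
75 204 314 [ 88.9 -43.7 180.7] [ 88.9  47.9 180.6]
85 205 313 [ 81.  -43.2 180.7] [ 81.   47.4 180.6]
95 205 313 [ 73.  -43.6 180.7] [ 72.9  47.8 180.6]
105 206 311 [ 64.8 -43.1 180.7] [ 64.8  46.5 180.6]
150 207 310 [ 26.3 -43.9 180.7] [ 26.2  47.4 180.6]
160 208 309 [ 17.3 -43.4 180.7] [ 17.2  46.9 180.6]
170 208 308 [  8.1 -43.8 180.7] [  8.1  46.4 180.6]
180 209 308 [ -1.2 -43.3 180.7] [ -1.2  46.9 180.6]
190 209 307 [-10.6 -43.7 180.7] [-10.7  46.4 180.6]
200 210 307 [-20.3 -43.2 180.7] [-20.3  46.8 180.6]
220 210 306 [-40.1 -44.  180.6] [-40.2  46.7 180.6]
pad [ 78.2   2.3 167.7]
cheekL [ 53.6 -16.6 166.7]
cheekR [ 53.6  22.9 166.6]
blank end [55.6  0.1 43.7]
```

```bash
python3 -m jog '[0.004,0.0023,0.05,0,0,0,1, 0.004,0.0023,0.09,0,0,0,1, 0.004,0.0023,0.12,0,0,0,1, 0.004,0.0023,0.135,0,0,0,1, 0.004,0.0023,0.143,0,0,0,1, 0.004,0.0023,0.148,0,0,0,1, 0.004,0.0023,0.148,0,0,0,1]'
```

```text
time_s: 6.88
eef_pos: [0.594, -0.0107, 0.0514]
eef_rot: [0.0, 0.778, 0.628, 0.0]
wrist_force: [-0.4, 0.5, -0.4]
opening: 0.249
grasp_force: 59.1
```

```bash
python3 -m jog '[0,0,0.0015,0,0,0,1, 0,0,0.0025,0,0,0,1, 0,0,0.0025,0,0,0,1]'
```

```text
time_s: 7.25
eef_pos: [0.5936, -0.0107, 0.0485]
eef_rot: [0.0, 0.778, 0.628, 0.0]
wrist_force: [0.5, 0.2, -1.5]
opening: 0.25
grasp_force: 59.1
```

```bash
python3 -m jog '[0,0,0,0,0,0,0.65, 0,0,0,0,0,0,0.6, 0,0,0,0,0,0,0.5, 0,0,-0.03,0,0,0,0.5, 0,0,-0.07,0,0,0,0.3, 0.03,0,-0.12,0,0,0,0.15, 0.05,0,-0.16,0,0,0,0.15, 0.05,0,-0.16,0,0,0,0.15, 0.05,0,-0.16,0,0,0,0.15]'; python3 - <<'E'
from h import *
p=shot('wrist','pics/w4.png');np.savez('w4.npz',**p)
o=get_obs();print(o['eef_pos'],o['eef_rot'],o['opening'])
for n in('blank','shoe_grip','pad_face'):print(n,[(np.round(d['xyz'],4).tolist(),round(d['confidence'],2)) for d in spot_in(p,n)[:2]])
cv2.imwrite('pics/w4b.png',cv2.resize(p['frame'][:,:,::-1],(800,600),interpolation=cv2.INTER_CUBIC))
E
```

```text
time_s: 8.38
eef_pos: [0.6036, 0.0382, 0.2077]
eef_rot: [-0.0, 0.778, 0.628, -0.0]
wrist_force: [0.3, -0.3, -0.5]
opening: 0.849
grasp_force: 0.0
[0.60311885 0.03801794 0.20681099] [-0.00084307  0.77833312  0.6278503  -0.00091767] 0.84558816150981
blank [([0.601, -0.0, 0.0399], 0.81), ([0.4003, 0.0833, 0.0117], 0.61)]
shoe_grip [([0.6177, 0.1153, 0.0474], 0.69), ([0.608, 0.0742, 0.039], 0.28)]
pad_face [([0.611, 0.0779, 0.0362], 0.67)]
```

View pics/w4b.png

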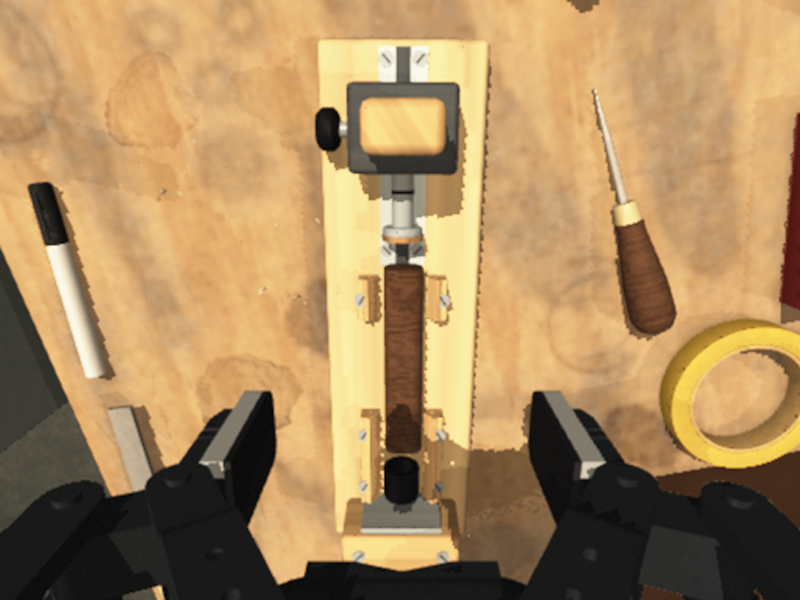

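The blank lies free in the channel between ferrule (402,480) and pad (402,235). The grip block's top is at px x 360–446, y 97–156.

```bash
python3 - <<'E'
from h import *
p=dict(np.load('w4.npz'));o=get_obs();t=o['eef_pos'];s=512/800
from scipy.spatial.transform import Rotation as R
w,x,y,z=o['eef_rot'];Rm=R.from_quat([x,y,z,w]).as_matrix()
for n,u,z in [('gTL',(360,97),.0865),('gBR',(446,156),.0865),('padL',(384,242),.031),('padR',(422,242),.031),('blank far end',(404,266),.03),('near end',(404,452),.037),('ferr',(402,458),.035)]:
    print(n,np.round((Rm.T@(ray(p,np.array(u)*s,z)-t))*1e3,1))
E
```

```text
gTL [ 94.9 -17.2 120.1]
gBR [ 71.   19.7 120. ]
padL [ 23.3  -9.4 175.6]
padR [ 23.3  12.  175.5]
blank far end [  9.3   1.9 176.6]
near end [-107.9    2.2  169.6]
ferr [-113.5    1.   171.6]
```

```bash
python3 -m jog '[0.045,0.001,0.01,0,0,0,0.15, 0.083,0.0013,0.05,0,0,0,0.15, 0.083,0.0013,0.09,0,0,0,0.15, 0.083,0.0013,0.115,0,0,0,0.15, 0.083,0.0013,0.129,0,0,0,0.15, 0.083,0.0013,0.129,0,0,0,0.15, 0.083,0.0013,0.129,0,0,0,0.4, 0.083,0.0013,0.129,0,0,0,0.6, 0.083,0.0013,0.129,0,0,0,1, 0.083,0.0013,0.129,0,0,0,1, 0.083,0.0013,0.129,0,0,0,1]'
```

```text
time_s: 9.95
eef_pos: [0.6215, 0.1197, 0.081]
eef_rot: [-0.001, 0.778, 0.628, -0.001]
wrist_force: [-11.0, 0.9, 11.1]
opening: 0.432
grasp_force: 62.7
```

```bash
python3 -m jog '[-0.003,-0.001,-0.002,0,0,0,1, -0.006,-0.001,-0.002,0,0,0,1, -0.009,-0.001,-0.002,0,0,0,1, -0.012,-0.001,-0.002,0,0,0,1, -0.015,-0.001,-0.002,0,0,0,1, -0.018,-0.001,-0.002,0,0,0,1, -0.021,-0.001,-0.002,0,0,0,1, -0.024,-0.001,-0.002,0,0,0,1, -0.027,-0.001,-0.002,0,0,0,1, -0.030,-0.001,-0.002,0,0,0,1, -0.032,-0.001,-0.002,0,0,0,1, -0.032,-0.001,-0.002,0,0,0,1, -0.032,-0.001,-0.002,0,0,0,1]'
```

```text
time_s: 11.58
eef_pos: [0.6143, 0.0879, 0.081]
eef_rot: [-0.001, 0.778, 0.628, -0.001]
wrist_force: [-4.1, 2.1, -2.5]
opening: 0.433
grasp_force: 63.5
```

```bash
python3 -m jog '[-0.002,0,0,0,0,0,1, -0.004,0,0,0,0,0,1, -0.004,0,0,0,0,0,1, -0.004,0,0,0,0,0,1]';python3 -m jog '[-0.002,0,0,0,0,0,1, -0.003,0,0,0,0,0,1, -0.003,0,0,0,0,0,1, -0.003,0,0,0,0,0,1]'
python3 - <<'E'
from h import *
p=shot('wrist','pics/w5.png');q=shot('side','pics/s5.png');np.savez('w5.npz',**p)
a=cv2.resize(p['frame'][100:384,150:360][:,:,::-1],None,fx=2,fy=2,interpolation=cv2.INTER_CUBIC)[:568]
b=cv2.resize(q['frame'][150:225,205:300][:,:,::-1],None,fx=4,fy=4,interpolation=cv2.INTER_CUBIC)
c=np.zeros((568,800,3),np.uint8);c[:,:420]=a;c[:300,420:800]=b;cv2.imwrite('pics/c5.png',c)
E
```

```text
time_s: 12.08
eef_pos: [0.6136, 0.0845, 0.0811]
eef_rot: [-0.001, 0.778, 0.628, -0.0]
wrist_force: [-4.4, 3.6, -3.3]
opening: 0.433
grasp_force: 63.4
time_s: 12.58
eef_pos: [0.6131, 0.0823, 0.0811]
eef_rot: [-0.001, 0.778, 0.628, 0.0]
wrist_force: [-2.8, 7.3, -2.7]
opening: 0.434
grasp_force: 63.3
```

View pics/c5.png

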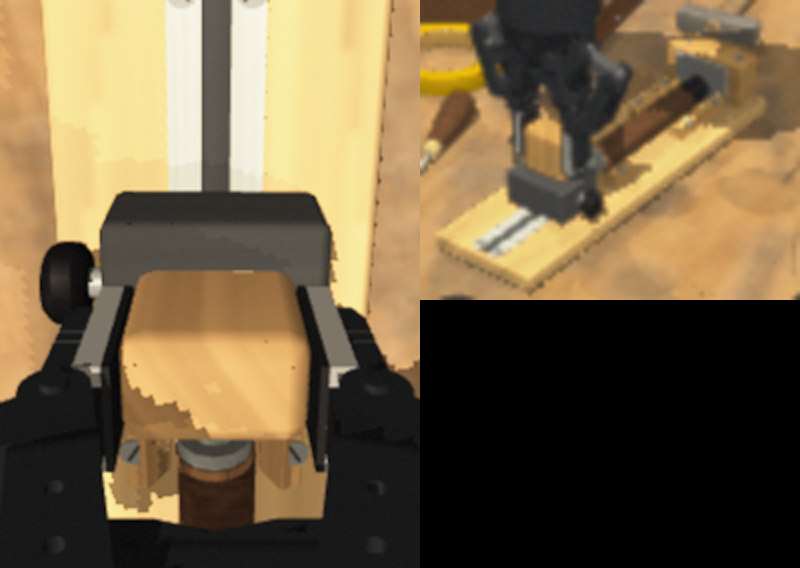

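The picture shows the pad seated on the blank end at (215,460) and the column closed up to the stop in the side view. The force jumped to about 7 N, so the spring is just starting to move.

```bash
python3 -m jog '[-0.0015,0,0,0,0,0,1, -0.003,0,0,0,0,0,1, -0.004,0,0,0,0,0,1, -0.004,0,0,0,0,0,1, -0.004,0,0,0,0,0,1]';python3 -m jog '[-0.0015,0,0,0,0,0,1, -0.003,0,0,0,0,0,1, -0.004,0,0,0,0,0,1, -0.004,0,0,0,0,0,1, -0.004,0,0,0,0,0,1]'
```

```text
time_s: 13.3
eef_pos: [0.6123, 0.079, 0.0811]
eef_rot: [-0.001, 0.778, 0.628, 0.0]
wrist_force: [-1.7, 8.5, -3.3]
opening: 0.436
grasp_force: 63.3
time_s: 13.92
eef_pos: [0.6116, 0.0755, 0.0811]
eef_rot: [-0.001, 0.778, 0.628, 0.001]
wrist_force: [-0.9, 11.3, -4.2]
opening: 0.432
grasp_force: 63.2
```

```bash
python3 -m jog '[-0.001,0,0,0,0,0,1, -0.001,0,0,0,0,0,1, -0.001,0,0,0,0,0,1, -0.001,0,0,0,0,0,1, -0.001,0,0,0,0,0,1, -0.001,0,0,0,0,0,1, -0.001,0,0,0,0,0,1]'
python3 - <<'E'
from h import *
q=shot('side','pics/s6.png');p=shot('scene','pics/sc6.png')
c=np.zeros((600,800,3),np.uint8)
a=cv2.resize(q['frame'][150:225,205:300][:,:,::-1],(760,600),interpolation=cv2.INTER_CUBIC);c[:,:760]=a
cv2.imwrite('pics/c6.png',c);print(get_obs()['wrist_force'],get_obs()['eef_pos'])
E
```

```text
time_s: 14.8
eef_pos: [0.6114, 0.0747, 0.0811]
eef_rot: [-0.002, 0.778, 0.628, 0.001]
wrist_force: [-0.8, 11.9, -3.9]
opening: 0.434
grasp_force: 63.2
[-1.38047225 13.00780392 -3.83772227] [0.61141875 0.07471026 0.08108862]
```

View pics/c6.png

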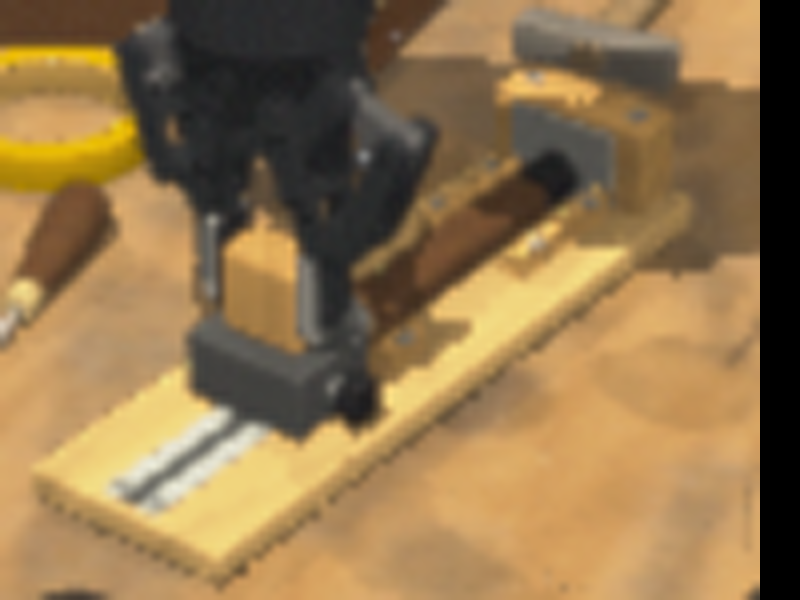

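The picture shows blank and ferrule in line, tight against the steel plate at about (560,165), with the fingers only on the grip block at (260,280). The force is about 12 N, roughly 10.5 N at the pad after the slide friction.

```bash
python3 -c "from bench import hand_in; print(hand_in())"
```

```text
the job is handed in; nothing more can be done
None
```

The blank lies in the jig behind the ferrule, and both are tight against the end stop. I handed in with the gripper still holding the shoe by its grip block, pressing at about 10 N (12 N at the wrist less 1.5 N slide friction); the groove itself was not in view, and no verdict came back.

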